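# Wedge up a print bed under the swing lamp

### The job

Swing the bench lamp's stiff arm about a quarter turn out of the way, towards the robot's side of the bench, so that it stays there. Then slide the wooden wedge along the bench, tip first and straight, under the middle of the print-bed plate's front bar until the bar has just lifted off its rests, by about 5 mm. Finish while still holding the wedge there with the gripper, not pressing on or lifting the bed plate with the hand, and leave the bottle, screwdriver and bin alone.

Things in the scene. Friction and masses are not known exactly. Their poses are not given: they have to be found in the camera images.
- lamp_knob (a point): Upright black knob (18 mm diameter, 40 mm tall, free on all sides) on top of the lamp's round white head (disc of 90 mm diameter, 20 mm thick, its underside about 118 mm above the bench). The point lies on the knob's axis, 160 mm above the bench, 22 mm above the head's top and 18 mm below the knob's top. The knob can be gripped from above and led around the pivot.
- lamp_pivot (a point): Point on the vertical hinge axis of the lamp arm, 130 mm above the bench, on top of the lamp's steel post (round black foot of 90 mm diameter, fixed to the bench; the hub's top is 142 mm above the bench). The knob's axis is always 240 mm from this axis. The arm is a level bar 16 mm wide.
- lamp_arm (a joint): Swing of the lamp arm about its vertical axis, rad. At 0 the arm reaches to the robot's right (roughly world -y) over the front of the print bed, in the way of the gripper. It grows as the head swings clockwise seen from above, towards the robot (-x); stops at -0.4 and 1.75. The hinge is stiff (about 1.5 N at the knob moves it) and stays where it is left.
- frame: Print-bed unit: a U-shaped aluminium frame (190 mm deep, 216 mm wide, bars 20 mm high) fixed to the bench, open at the front, with a dark motor block behind. Origin: on the bench at the centre of the frame; x axis points from its open front to its rear (away from the robot), y to its left, z up. Between its side bars the bench is bare, 176 mm wide.
- lip (a point): Middle of the underside of the round front bar (12 mm diameter, 170 mm long) of the bed plate. At rest 12 mm above the bench, 80 mm in front of the frame's origin. Axes as the plate's (x to the rear). The plate (aluminium and glass, about 0.5 kg) is hinged 160 mm behind this bar; only its weight holds it down; its top is about 35 mm above the bench.
- plate (a joint): Lift angle of the bed plate about its rear hinge, rad: 0 at rest with the plate's two front ears on the rubber rests on the frame, growing as the front bar lifts: 0.031 rad is 5 mm of lift of the bar.
- wedge_grip (a point): Centre of the pale wooden wedge's upright heel block (30 x 30 mm, 48 mm tall; this point is 24 mm above the wedge's underside), to be gripped across its sides. Its x axis points to the wedge's tip, y across. The wedge is 130 mm long, 30 mm wide, about 0.12 kg.
- wedge_tip (a point): Middle of the wedge's tip edge, at its underside (on the bench when flat), 115 mm ahead of wedge_grip along x; same axes. The top slopes 1 in 5, from 3 mm thick at the tip to 23 mm thick 100 mm behind it, where the heel block begins; it is 12 mm high 45 mm behind the tip, 17 mm high 70 mm behind.
- bottle: Green bottle with orange cap, 60 mm diameter, 170 mm tall, standing; a bystander. Origin: centre of its underside.
- screwdriver: Screwdriver lying on the bench; a bystander. Origin on its underside.
- bin: Small red open bin, 90 x 80 x 50 mm; a bystander. Origin: centre of its underside.
Things that resemble listed ones, but are neither listed nor needed, are in the scene too. Of the things that look like the part that bears wedge_grip, the smallest one is meant.

How it is judged:
On the way, in this order (a step that is already met when the one before it is completed fails the run):
1. the lamp arm is swung out of the way, the bed plate still down (value of joint lamp_arm above 1.05 rad and value of joint plate below 0.006 rad), for 0.2 s.
2. the wedge lifts the front bar off its rests (value of joint plate above 0.014 rad and contact force between wedge and plate above 0.5 N), for 0.2 s.
At the end, for the whole second after the job is handed in: Lamp joint over 1.05 rad; front bar 2 to 8 mm off its rests (plate joint 0.0125-0.050), carried by the wedge, not the robot; wedge flat on the bench, tip within 30 mm of the bed's middle line, within 0.25 rad of straight; fingers hold it (over 1 N); at rest (value of joint lamp_arm above 1.05 rad and value of joint plate between 0.0125 and 0.05 rad and contact force between wedge and plate above 0.5 N and contact force between the fingers and wedge above 1 N and contact force between each of the arm, the fingers and plate below 0.2 N and height (world z) of wedge_tip below 0.004 m and angle between wedge_grip's own z axis and vertical below 0.06 rad and y of wedge_tip in the frame of frame between -0.03 and 0.03 m and angle between the x axis of wedge_grip and the x axis of frame, either way round below 0.25 rad and velocity of joint plate below 0.03 rad/s and linear speed of wedge below 0.01 m/s); the arm keeps its last pose, push and grip.
It fails at once if the bottle is disturbed (distance of bottle from where it was at the start of the episode above 0.02 m).
It fails at once if the screwdriver is disturbed (distance of screwdriver from where it was at the start of the episode above 0.02 m).
It fails at once if the bin is disturbed (distance of bin from where it was at the start of the episode above 0.02 m).
It fails at once if the robot presses on the bed plate (contact force between any of the fingers, the arm and plate above 1.5 N).
It also fails if it takes over 64 s, if anything falls off the work surface, if the arm or the gripper's body presses on something with over 40 N, if the wrist force passes 120 N, or if a joint passes its speed limit or range.

### The arm

A 6-joint arm with a two-finger parallel gripper is mounted at the origin on the work surface. World frame = base frame: x ahead of the robot, y to its left, z up, the work surface at z = 0. Lengths are in m, angles in rad, forces in N, time in s.
With the tool pointing down it reaches from about 0.25 to 0.775 m from the base axis. Payload 4 kg.
Tool frame: the origin (TCP) lies at the very end of the fingers, on their centre line; the grasp point (between the pads) lies 19 mm behind it; z points along the fingers, y is the direction in which the jaws open and shut (so a half turn about z gives the same grasp; the last joint's range is limited). The gripper opens to 85 mm and grips with 20 to 120 N. Pads are 22 mm wide; open, the fingers measure 114 mm over their backs; the gripper's body (76 mm by 85 mm) begins 54 mm behind the grasp point. The pads swing forward as they close: fully open they stand 13 mm farther back than shut.
Start: joints at [-1.325, 0.087, 1.371, -0, 1.684, -0.103], TCP at [0.188, -0.517, 0.231] pointing down, gripper open.
Joint ranges: [-3.1, 3.1], [-0.76, 2.03], [0.27, 2.55], [-1.08, 4.22], [0.17, 2.65], [-2.57, 2.57]. Speed limits (rad/s): [2.79, 2.79, 3.14, 3.14, 3.14, 3.14].

### API

Orientations are given as a 3x3 rotation matrix whose columns are the frame's x, y, z axes.
In Python, from rig import arm, effector, ik, imaging, order, current_time_s, current_joint_pos, current_qvel, current_joint_torque, current_ee_pos, current_eef_rot, current_force, current_torque, current_grip_width gives the robot as it stands. Calls block until the motion is done:
- arm.move_pose(position, orientation): joint-space move of the TCP to a pose.
- arm.servo_line(position, attitude=None, velocity=0.15, threshold=None): straight line of the TCP; attitude=None keeps the orientation; velocity is the mean speed in m/s. With threshold (N) it stops when the force on the tool has changed by that much, and returns True; else False.
- arm.move_joints(angles): joint-space move.
- effector.command_gripper(opening, f_grip=None): finger opening in m; f_grip is the grip in N (None keeps the last); returns when the fingers have stopped.
- arm.wait(seconds).
- ik(position, orientation): joint angles nearest the present ones, or None.
- imaging.get_image(name): name is "side" or "top" or "wrist"; returns a dict with "color" (420x560x3 uint8, red, green, blue), "fx", "fy", "cx", "cy" (pixels), "R" (3x3) and "t" (3): a world point X has camera coordinates R X + t. Camera axes: x right, y down, z forward; pixel columns grow to the right and rows downward; lengths in m; the calibration is good to about 2 mm. A picture is of the moment at which its call begins. There is no depth.
A pose or a line that the arm cannot do raises arm.MotionError and nothing moves.
- order.hand_in(): hands the job in, once; it reports no verdict.
Readings, each from a call of its own:
- current_time_s(): time.
- current_joint_pos(): joint angles.
- current_qvel(): joint speeds.
- current_joint_torque(): joint torques, N m.
- current_ee_pos(): TCP position.
- current_eef_rot(): TCP orientation.
- current_force(): force on the tool from outside, world axes, zero at the start.
- current_torque(): the same for the moment, N m.
- current_grip_width(): finger opening in m.
Only numpy, scipy, OpenCV 4.12 (cv2) and the standard library are available. Lean on these libraries where they do the work, as an engineer would, in place of code of your own. Each camera call takes 0.05 s, during which the arm holds its last target.

## Working session

There is one attempt and no reset: what is moved stays moved. The work goes in short steps, each a Python script; the robot and the scene stay as the last script left them, time stands still between calls to the robot, and variables do not carry over. Pictures are saved under pics/ and viewed, and the job is handed in when it is done.

```bash
mkdir -p pics; ls; python3 - <<'E'
from rig import *
import cv2
for n in ("side","top","wrist"):
    d=imaging.get_image(n); cv2.imwrite(f"pics/{n}0.png",d["color"][:,:,::-1])
    print(n,d["fx"],d["fy"],d["cx"],d["cy"],d["R"].round(4).tolist(),d["t"].round(4).tolist())
print(current_time_s())
E
```

```text
pics
side 437.5885283446894 437.5885283446894 287.18734852233285 210.09256432767728 [[-0.9361, -0.3516, 0.0029], [-0.2168, 0.5706, -0.7921], [0.2769, -0.7422, -0.6104]] [0.4749, 0.23, 1.1921]
top 528.2706598337007 528.2706598337007 280.3892689787979 211.122986318671 [[0.0225, -0.9997, 0.0007], [-0.9961, -0.0225, -0.0849], [0.0849, 0.0012, -0.9964]] [-0.0733, 0.5218, 1.356]
wrist 353.05285451705345 353.05285451705345 283.71479940937525 208.02315533498845 [[0.3414, -0.9399, -0.0007], [-0.8895, -0.3233, 0.323], [-0.3038, -0.1096, -0.9464]] [-0.5493, -0.0417, 0.3805]
0.15
```

View pics/top0.png

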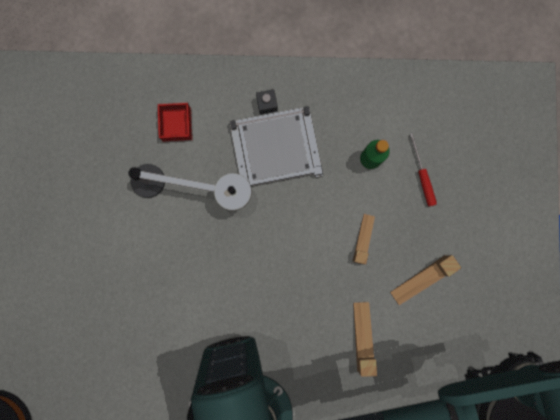

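View pics/side0.png

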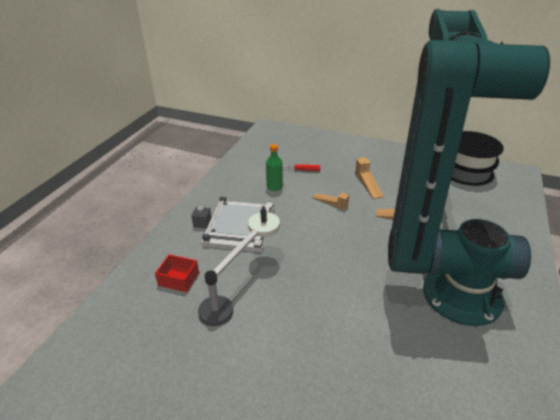

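View pics/wrist0.png

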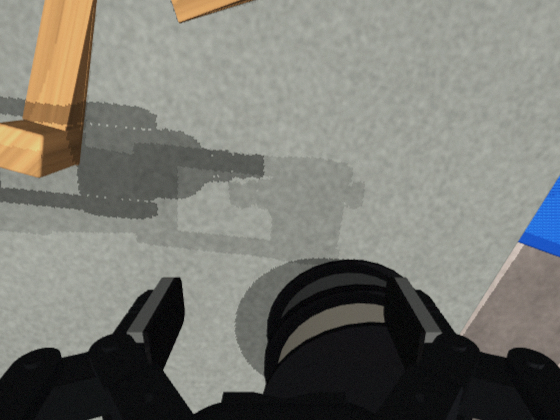

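The overview shows the lamp knob at top px (232,190), the pivot at about (136,174) and the bed at (277,147). There are three wedge candidates: A (364,240), B (427,280) and C (365,340). A is about 50 px long, which is roughly 130 mm, and it is the smallest, so it fits. I'll enlarge it and measure to confirm.

```bash
cat > h.py <<'E'
from rig import *
import numpy as np, cv2
def ray(d,u,v):
    R=np.array(d["R"]);t=np.array(d["t"]); c=-R.T@t
    r=R.T@np.array([(u-d["cx"])/d["fx"],(v-d["cy"])/d["fy"],1]); return c,r
def onz(d,u,v,z):
    c,r=ray(d,u,v); return c+r*(z-c[2])/r[2]
def tri(*obs):
    A=np.zeros((3,3));b=np.zeros(3)
    for d,u,v in obs:
        c,r=ray(d,u,v); r=r/np.linalg.norm(r);P=np.eye(3)-np.outer(r,r);A+=P;b+=P@c
    return np.linalg.solve(A,b)
def proj(d,X):
    p=np.array(d["R"])@X+d["t"]; return np.array([d["fx"]*p[0]/p[2]+d["cx"],d["fy"]*p[1]/p[2]+d["cy"]])
def crop(d,x,y,w,h,k,name):
    im=cv2.resize(d["color"][y:y+h,x:x+w,::-1],None,fx=k,fy=k,interpolation=cv2.INTER_CUBIC); cv2.imwrite(f"pics/{name}.png",im)
def down(yaw): # tool y (jaw) axis direction at angle yaw in world xy; z down
    y=np.array([np.cos(yaw),np.sin(yaw),0]);z=np.array([0,0,-1.]);x=np.cross(y,z); return np.column_stack([x,y,z])
E
python3 - <<'E'
from h import *
d=imaging.get_image("top");s=imaging.get_image("side")
crop(d,330,200,140,190,3,"wedges")
crop(d,120,80,220,140,3.6,"bed")
crop(s,180,180,130,150,4,"sbed")
hsv=cv2.cvtColor(d["color"],cv2.COLOR_RGB2HSV)
m=cv2.inRange(hsv,(8,90,80),(25,255,255))
for c in cv2.findContours(m,cv2.RETR_EXTERNAL,cv2.CHAIN_APPROX_NONE)[0]:
    if cv2.contourArea(c)<100: continue
    r=cv2.minAreaRect(c); b=cv2.boxPoints(r)
    print(np.round(r[0],1),np.round(r[1],1),r[2],[onz(d,*p,0.0)[:2].round(4).tolist() for p in b])
print(current_eef_rot().round(3).tolist())
E
```

```text
[367.5 367. ] [16. 17.] 90.0 [[0.1456, -0.2736], [0.1465, -0.3177], [0.106, -0.3179], [0.105, -0.274]]
[362.6 330. ] [55.4 16.2] 84.80557250976562 [[0.2881, -0.254], [0.2928, -0.2961], [0.1517, -0.3103], [0.1471, -0.2685]]
[417.  283.3] [16.1 54.3] 57.094757080078125 [[0.3212, -0.3527], [0.4007, -0.4722], [0.366, -0.495], [0.2868, -0.3757]]
[449.3 265.3] [15.8 15.8] 56.30992889404297 [[0.3975, -0.4799], [0.4213, -0.5146], [0.3873, -0.5375], [0.3636, -0.5028]]
[363.5 238.7] [12.4 48.3] 9.727579116821289 [[0.3965, -0.2563], [0.5227, -0.2766], [0.5179, -0.3089], [0.3918, -0.2884]]
[[0.94, 0.342, -0.0], [0.342, -0.94, 0.001], [0.0, -0.001, -1.0]]
```

View pics/wedges.png

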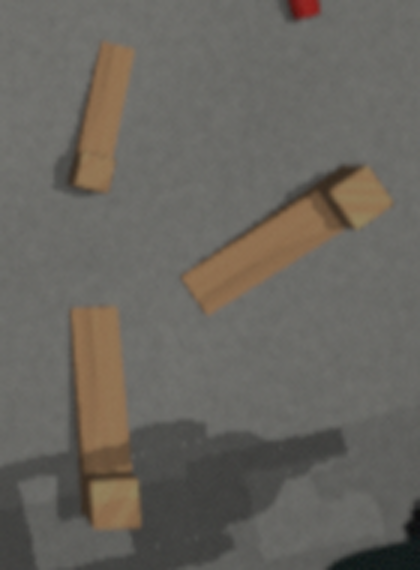

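View pics/bed.png

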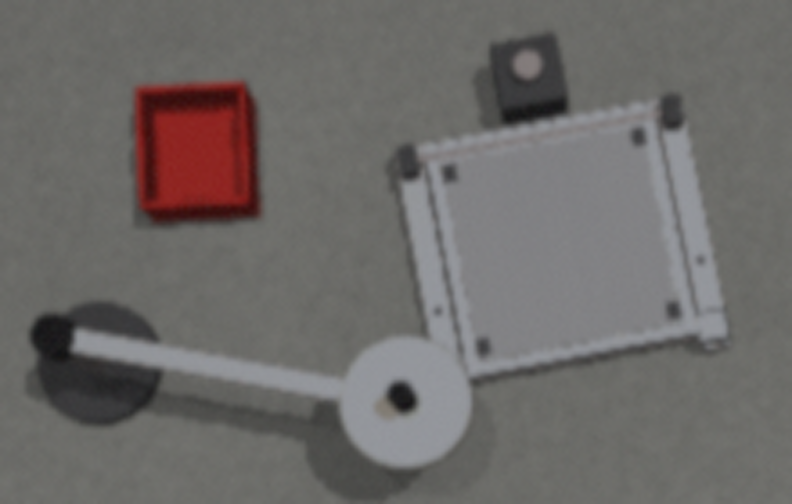

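View pics/sbed.png

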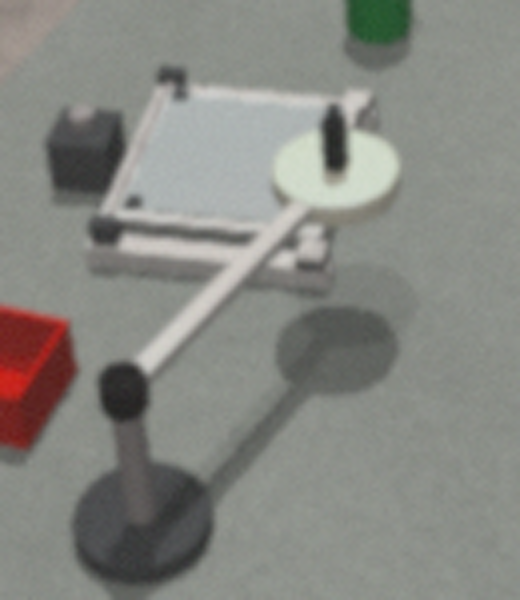

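Wedge A measures about 130 x 32 mm, which matches the description. B and C are bigger at about 180 mm x 42 mm. A's heel is at the near end and its tip points away from the robot. Next I'll measure the lamp in two views.

```bash
python3 - <<'E'
from h import *
d=imaging.get_image("top");s=imaging.get_image("side")
pc=onz(d,120+405/3.6,80+402/3.6,0.138); print("disc top",pc)
kt=onz(d,120+402/3.6,80+396/3.6,0.176); print("knob top",kt)
pv=onz(d,120+52/3.6,80+337/3.6,0.142); print("pivot",pv)
print("knob tri",tri((d,120+402/3.6,80+396/3.6),(s,180+334/4,180+106/4)))
print("pivot tri",tri((d,120+52/3.6,80+337/3.6),(s,180+122/4,180+368/4)))
print("disc tri",tri((d,120+405/3.6,80+402/3.6),(s,180+336/4,180+170/4)))
print(np.linalg.norm((pc-pv)[:2]),np.linalg.norm((kt-pv)[:2]))
E
```

```text
disc top [0.55761856 0.05413139 0.138     ]
knob top [0.55689997 0.0526395  0.176     ]
pivot [0.59535704 0.28987628 0.142     ]
knob tri [0.55640367 0.05184773 0.18762422]
pivot tri [0.59543886 0.28878344 0.14720415]
disc tri [0.55746821 0.05433956 0.13323604]
0.23874639945989126 0.2403335924486786
```

Both views agree. Knob to pivot measures 239–240 mm and the heights are right. Now I'll grip the knob and lead it around.

```bash
python3 - <<'E'
from h import *
pv=np.array([0.5955,0.2895]);k=np.array([0.557,0.0532])
v=k-pv;az0=np.arctan2(v[1],v[0]);print(az0)
z=0.146
best=None
for off in (np.pi/2,-np.pi/2):
    q=[ik(np.r_[pv+0.24*np.array([np.cos(a),np.sin(a)]),z],down(a+off)) for a in az0-np.linspace(0,1.42,8)]
    print(off,[None if x is None else round(float(x[5]),2) for x in q])
    if all(x is not None for x in q): 
        sp=np.ptp([x[5] for x in q]); 
        if best is None or sp<best[0]: best=(sp,off)
off=best[1];print(off)
p=lambda a,zz:np.r_[pv+0.24*np.array([np.cos(a),np.sin(a)]),zz]
arm.move_pose(p(az0,0.25),down(az0+off))
effector.command_gripper(0.06)
arm.servo_line(p(az0,z),velocity=0.12)
effector.command_gripper(0.0,25)
print(current_grip_width(),current_force(),current_time_s())
d=imaging.get_image("wrist");cv2.imwrite("pics/w1.png",d["color"][:,:,::-1])
E
```

```text
-1.7323056602551254
1.5707963267948966 [0.15, 0.38, 0.63, 0.91, 1.21, 1.53, 1.84, 2.15]
-1.5707963267948966 [None, None, -2.51, -2.23, -1.93, -1.61, -1.3, -1.0]
1.5707963267948966
0.01748214977947453 [ 0.63284317 -0.30535834  2.81641381] 4.6083
```

View pics/w1.png

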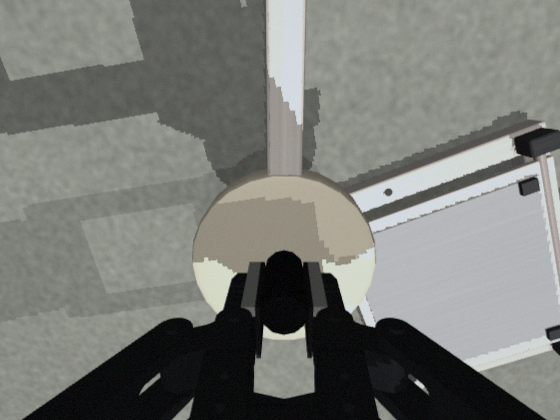

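The wrist view shows the knob between the pads at about px (285,290). The width of 17.5 mm fits the 18 mm knob. Next is leading it around.

```bash
python3 - <<'E'
from h import *
pv=np.array([0.5955,0.2895]);az0=-1.7323;off=np.pi/2;z=0.146
p=lambda a,zz:np.r_[pv+0.24*np.array([np.cos(a),np.sin(a)]),zz]
for a in az0-np.linspace(0,1.42,11)[1:]:
    arm.servo_line(p(a,z),down(a+off),velocity=0.12)
    print(current_force().round(1),end=' ')
print(current_time_s(),current_grip_width())
effector.command_gripper(0.06)
e=current_ee_pos();arm.servo_line([e[0],e[1],0.26],velocity=0.2)
print(current_time_s())
d=imaging.get_image("top");cv2.imwrite("pics/top1.png",d["color"][:,:,::-1])
d=imaging.get_image("side");cv2.imwrite("pics/side1.png",d["color"][:,:,::-1])
E
```

```text
[-1.6  2.1  4.1] [-0.7  0.8  6.1] [-0.9  1.6  4.8] [-1.3  1.4  5.6] [-2.6  1.2  6.7] [-2.6  0.8  6.4] [-4.   0.4  7.1] [-4.2  1.4  6.9] [-5.7  0.3  7.8] [-5.3  1.1  7.3] 8.9917 0.017319931965502196
10.1917
```

View pics/top1.png

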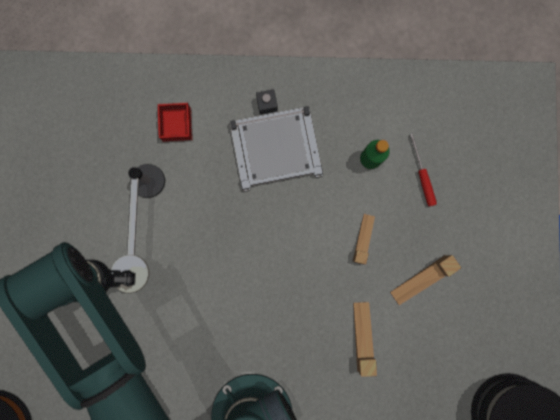

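View pics/side1.png

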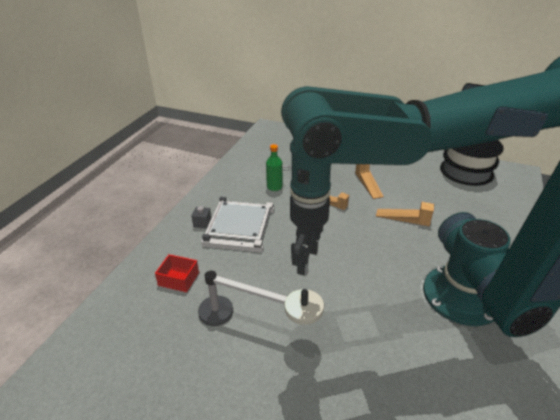

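The lamp arm now points at the robot, with the head at top px (129,274), and the gripper is clear of it. The bed is now unobstructed, so I'll measure it and the wedge closely.

```bash
python3 - <<'E'
from h import *
d=imaging.get_image("top");s=imaging.get_image("side")
crop(d,215,80,120,120,5,"bed2"); crop(d,340,205,50,70,8,"wedgeA"); crop(s,190,185,100,75,7,"sbed2"); crop(s,300,180,60,40,10,"swedge")
E
```

```text
(no output)
```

View pics/bed2.png

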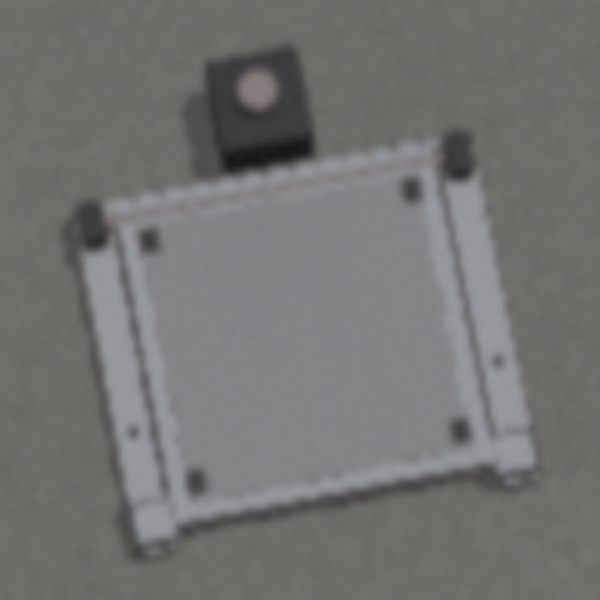

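View pics/wedgeA.png

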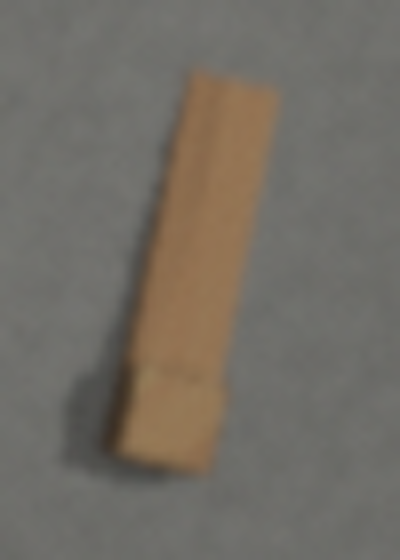

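View pics/sbed2.png

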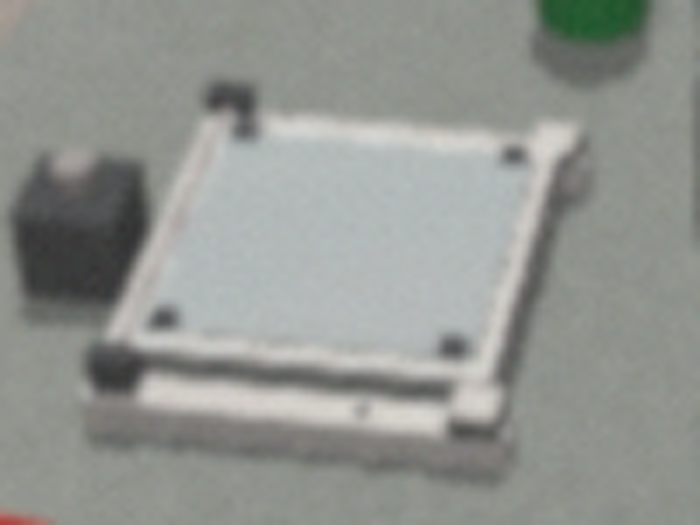

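View pics/swedge.png

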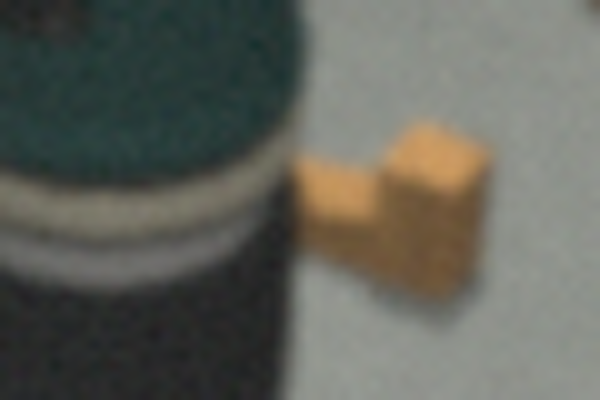

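```bash
cat > geo.py <<'E'
from h import *
E
python3 - <<'E'
from h import *
d=imaging.get_image("top");s=imaging.get_image("side")
B=lambda x,y,z:onz(d,215+(x-2)/5,80+(y-2)/5,z)
def yaw(a,b): return np.arctan2(*(a-b)[[1,0]])
clips=[B(*p,.035) for p in [(150,240),(411,190),(197,482),(460,432)]]
c=np.mean(clips,0); print("clipc",c)
print("yaws",yaw(clips[0],clips[2]),yaw(clips[1],clips[3]),yaw(clips[0],clips[1])-np.pi/2,yaw(clips[2],clips[3])-np.pi/2)
le,re=B(153,522,.03),B(515,450,.03);lh,rh=B(93,225,.03),B(457,155,.03)
print("ears",le,re,"h",lh,rh,"yaws",yaw(le,re)-np.pi/2,yaw(lh,rh)-np.pi/2,yaw(lh,le),yaw(rh,re))
print("earmid",(le+re)/2,"hmid",(lh+rh)/2, np.linalg.norm((le+re-lh-rh)/2),np.linalg.norm(le-re))
f1,f2=B(180,520,.018),B(497,460,.018);print("bar front edge",f1,f2,(f1+f2)/2,yaw(f1,f2)-np.pi/2,np.linalg.norm(f1-f2))
o=[B(83,260,.02),B(126,510,.02),B(480,180,.02),B(530,430,.02)]
print("side",yaw(o[0],o[1]),yaw(o[2],o[3]))
# wedge
W=lambda x,y,z:onz(d,340+(x-3.5)/8,205+(y-3.5)/8,z)
top=[W(*p,.048) for p in [(135,370),(224,384),(208,470),(117,455)]]
print("heel top",np.mean(top,0),[np.linalg.norm(top[i]-top[(i+1)%4]).round(4) for i in range(4)],yaw((top[0]+top[1])/2,(top[2]+top[3])/2),yaw(top[0],top[1])-np.pi/2)
t1,t2=W(193,70,.002),W(281,92,.002);tip=(t1+t2)/2
print("tip",tip,np.linalg.norm(t1-t2),"heel->tip",np.linalg.norm((tip-np.mean(top,0))[:2]),yaw(tip,np.mean(top,0)))
print("bottle",onz(d,382,146,.17))
E
```

```text
clipc [ 0.69073702 -0.04496316  0.035     ]
yaws 0.21668229157438496 0.21612530898973356 0.21536237206226927 0.2123463150428404
ears [0.59146589 0.03173945 0.03      ] [ 0.63363439 -0.15622379  0.03      ] h [0.74820858 0.06773285 0.03      ] [ 0.79012013 -0.12304445  0.03      ] yaws 0.22069037399733937 0.21625306048655912 0.22572042025599143 0.2089335957780933
earmid [ 0.61255014 -0.06224217  0.03      ] hmid [ 0.76916436 -0.0276558   0.03      ] 0.16038774657820265 0.192635303998538
bar front edge [0.59447352 0.01841437 0.018     ] [ 0.63009639 -0.14764948  0.018     ] [ 0.61228496 -0.06461756  0.018     ] 0.21131069087874899 0.16984166191339026
side 0.1977678071003773 0.21158329755815347
heel top [ 0.40866533 -0.26881922  0.048     ] [np.float64(0.0286), np.float64(0.0278), np.float64(0.0292), np.float64(0.0276)] -0.18693426503197066 -0.1333696058762759
tip [ 0.52085438 -0.29659505  0.002     ] 0.029909656522516398 heel->tip 0.1155762889441279 -0.24270022103894215
bottle [ 0.66985466 -0.29727059  0.17      ]
```

Bed and wedge measurements cross-check well:
- **Bed:** ear to hinge is 160 mm, the bar is 170 mm long, and the yaw is 0.215. The lip is at about (0.6126, -0.062).
- **Wedge:** heel to tip is 115.6 mm and the width is 30 mm. Its yaw is about -0.235.

Next I'll hover over the heel and check with the wrist camera.

```bash
python3 - <<'E'
from h import *
g=np.array([0.4087,-0.2688]);a=-0.238
for off in (np.pi/2,-np.pi/2):
    q=[ik([*g,.01],down(a+off)),ik([.461,-.095,.01],down(.215+off)),ik([.5686,-.0717,.01],down(.215+off))]
    print(off,[None if x is None else np.round(x,2).tolist() for x in q])
E
```

```text
1.5707963267948966 [[-0.7, 0.11, 1.81, -0.0, 1.23, -2.03], [-0.32, 0.07, 1.85, -0.0, 1.22, -2.11], [-0.22, 0.28, 1.6, -0.0, 1.26, -2.01]]
-1.5707963267948966 [[-0.7, 0.11, 1.81, -0.0, 1.23, 1.11], [-0.32, 0.07, 1.85, -0.0, 1.22, 1.03], [-0.22, 0.28, 1.6, -0.0, 1.26, 1.13]]
```

```bash
python3 - <<'E'
from h import *
arm.move_pose([0.4087,-0.2688,0.17],down(-0.238-np.pi/2))
effector.command_gripper(0.055)
d=imaging.get_image("wrist");im=d["color"][:,:,::-1].copy()
for X in ([0.4087,-0.2688,0.048],[0.5209,-0.2966,0.0]):
    p=proj(d,np.array(X));print(p);cv2.circle(im,tuple(int(v) for v in p),4,(255,0,0),1)
cv2.imwrite("pics/w2.png",im); print(current_time_s())
E
```

```text
[284.35268445 199.64550998]
[285.08111165  45.72303024]
12.8167
```

View pics/w2.png

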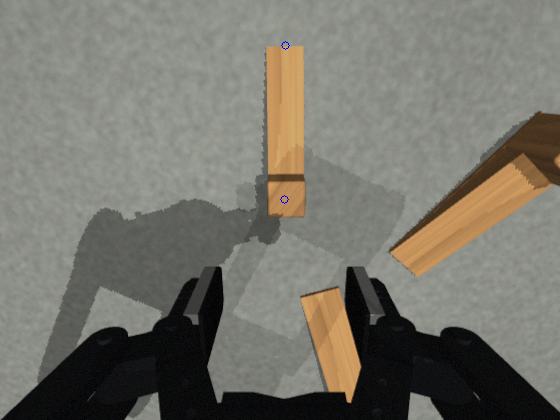

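The projected points land on the heel centre (286,198) and the tip (285,46), with the wedge aligned to the tool. Now I'll grasp it and slide it to the staging pose.

```bash
python3 - <<'E'
from h import *
g=np.array([0.409,-0.2690]);a=-0.238
arm.servo_line([*g,0.05],velocity=0.15)
print("touch",arm.servo_line([*g,0.010],velocity=0.06,threshold=8))
effector.command_gripper(0.0,40)
print(current_grip_width(),current_force().round(2),current_ee_pos().round(4))
z=0.010
lip=np.array([0.6126,-0.0621]);f=.215;u=np.array([np.cos(f),np.sin(f)])
tgt=lip-0.165*u
n=4
for i in range(1,n+1):
    arm.servo_line([*(g+(tgt-g)*i/n),z],down(a+(f-a)*i/n-np.pi/2),velocity=0.08)
    print(current_force().round(1).tolist(),end=' ')
print(current_time_s())
for nme in ("wrist","top"):
    d=imaging.get_image(nme);cv2.imwrite(f"pics/{nme}3.png",d["color"][:,:,::-1])
    if nme=="wrist": crop(d,130,0,300,225,2.6,"w3c")
    else: crop(d,215,80,140,190,3,"top3c")
E
```

```text
touch False
0.029734273382131228 [ 0.24 -0.69  1.51] [ 0.4095 -0.2694  0.0107]
[0.6, 1.6, 6.0] [-0.7, 0.1, 7.4] [0.5, -0.4, 5.7] [-0.8, -0.2, 6.1] 17.725
```

View pics/wrist3.png

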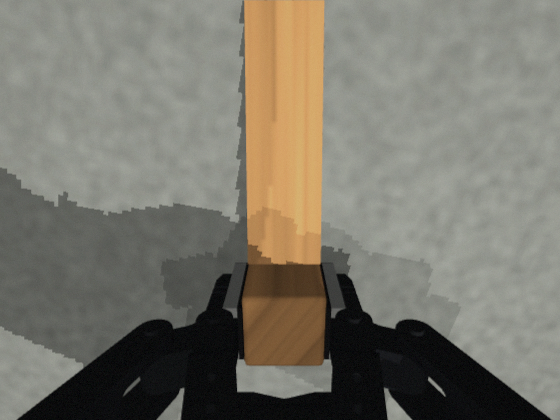

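View pics/top3c.png

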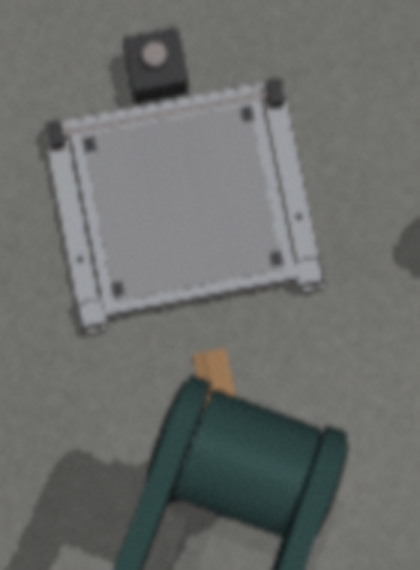

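The wedge is gripped square (29.7 mm wide) and aimed at the bar's middle, with its tip at top px (285,197). I'll check the tip against the lip, then slide in while logging force.

```bash
python3 - <<'E'
from h import *
lip=np.array([0.6126,-0.0621]);f=.215;u=np.array([np.cos(f),np.sin(f)]);v=np.array([-u[1],u[0]])
d=imaging.get_image("top")
t=onz(d,215+210/3,80+352/3,.003)[:2]-lip;print("tip rel lip",t@u,t@v)
s=imaging.get_image("side");cv2.imwrite("pics/side3.png",s["color"][:,:,::-1])
for b in (.12,.09,.08,.075,.07,.066,.062,.058,.054):
    arm.servo_line([*(lip-b*u),.010],velocity=0.06)
    F=current_force();e=current_ee_pos();print(b,"Fu %.2f Fv %.2f Fz %.2f"%(F[:2]@u,F[:2]@v,F[2]),"pos",((e[:2]-lip)@u).round(4),e[2].round(4),current_torque().round(2).tolist())
print(current_time_s())
s=imaging.get_image("side");cv2.imwrite("pics/side4.png",s["color"][:,:,::-1])
crop(s,190,185,130,80,6,"s4")
E
```

```text
tip rel lip -0.05184071160359398 0.0002905572182277138
0.12 Fu -5.38 Fv 0.32 Fz 10.38 pos -0.1211 0.0106 [-0.27, 0.59, 0.03]
0.09 Fu -5.69 Fv 0.32 Fz 8.96 pos -0.0907 0.0107 [-0.28, 0.45, -0.01]
0.08 Fu -2.10 Fv 0.31 Fz 8.00 pos -0.0804 0.0106 [-0.23, 0.54, -0.02]
0.075 Fu -4.46 Fv -0.50 Fz 10.70 pos -0.0759 0.0106 [-0.29, 0.68, 0.0]
0.07 Fu -4.39 Fv -0.17 Fz 9.56 pos -0.071 0.0106 [-0.22, 0.7, -0.07]
0.066 Fu -11.77 Fv 0.55 Fz 14.35 pos -0.0691 0.0106 [-0.45, 1.29, 0.03]
0.062 Fu -13.62 Fv 0.59 Fz 15.16 pos -0.0663 0.0105 [-0.52, 1.87, -0.03]
0.058 Fu -14.39 Fv 0.36 Fz 15.97 pos -0.0624 0.0106 [-0.52, 1.87, -0.09]
0.054 Fu -14.48 Fv -0.04 Fz 14.99 pos -0.0586 0.0105 [-0.66, 2.01, -0.03]
21.2917
```

View pics/s4.png

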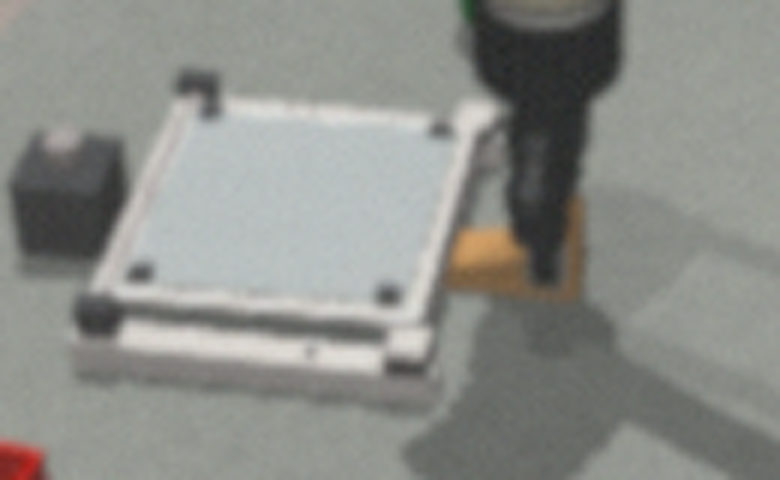

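Contact began with the grip point 69–70 mm ahead of the lip, where 70 was expected, so the lip estimate is good. The arm yields about 4.5 mm, so I'll continue on measured position until it reads -45 mm.

```bash
python3 - <<'E'
from h import *
lip=np.array([0.6126,-0.0621]);f=.215;u=np.array([np.cos(f),np.sin(f)]);v=np.array([-u[1],u[0]])
b=.054
while b>.036:
    b-=.003
    arm.servo_line([*(lip-b*u),.010],velocity=0.05)
    F=current_force();e=current_ee_pos();m=(e[:2]-lip)@u;print(round(b,3),"Fu %.2f Fv %.2f Fz %.2f"%(F[:2]@u,F[:2]@v,F[2]),"pos",m.round(4),e[2].round(4))
    if m>-.0465: break
arm.wait(.3)
e=current_ee_pos();print((e[:2]-lip)@u,(e[:2]-lip)@v,current_grip_width(),current_force(),current_time_s())
s=imaging.get_image("side");crop(s,190,185,130,80,6,"s5")
w=imaging.get_image("wrist");cv2.imwrite("pics/w5.png",w["color"][:,:,::-1])
t=imaging.get_image("top");crop(t,215,80,140,150,4,"t5");cv2.imwrite("pics/side5.png",s["color"][:,:,::-1])
E
```

```text
0.051 Fu -16.06 Fv -0.37 Fz 16.82 pos -0.0558 0.0105
0.048 Fu -15.60 Fv 0.53 Fz 16.59 pos -0.0528 0.0106
0.045 Fu -14.38 Fv -0.17 Fz 16.83 pos -0.0498 0.0105
0.042 Fu -14.41 Fv 0.27 Fz 15.28 pos -0.0468 0.0106
0.039 Fu -15.25 Fv 0.17 Fz 16.43 pos -0.0438 0.0106
-0.04373931277265449 0.0018960487307900255 0.029844078769183387 [-13.72040121  -2.93430859  16.54680324] 22.8917
```

View pics/s5.png

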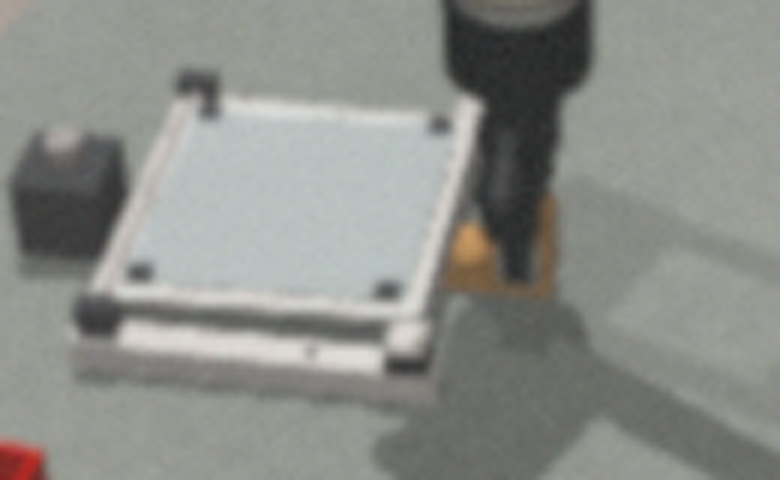

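View pics/w5.png

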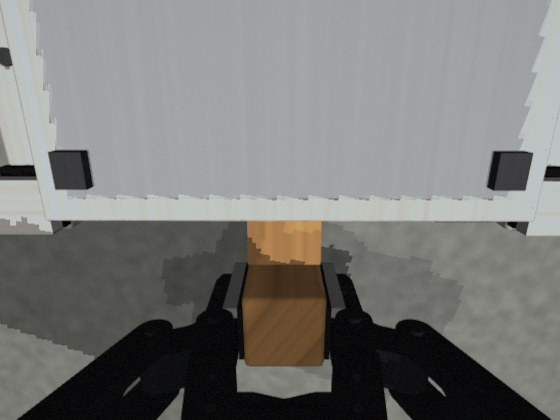

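View pics/t5.png

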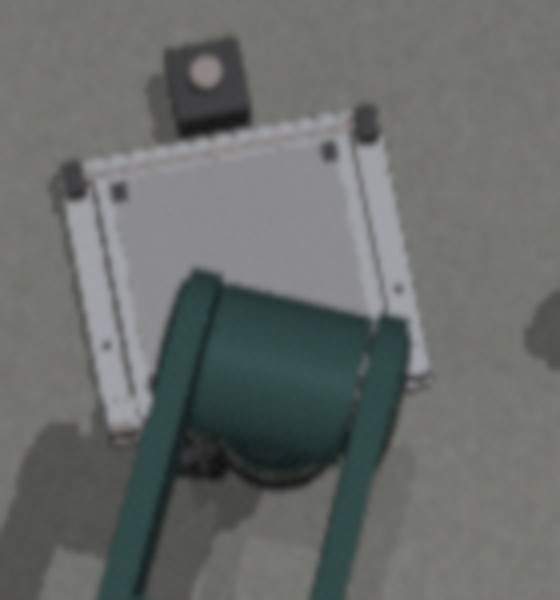

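The wedge is under the bar's middle, square to it, with the fingers clear of the plate (wrist view: plate edge at row 220, fingers from row 262). I'll measure the lift from the image shift between before and now.

```bash
python3 - <<'E'
from h import *
a=cv2.imread("pics/side1.png",0).astype(np.float32)
s=imaging.get_image("side");b=cv2.cvtColor(s["color"],cv2.COLOR_RGB2GRAY).astype(np.float32)
def shift(x,y,w,h):
    T=cv2.resize(a[y:y+h,x:x+w],None,fx=10,fy=10,interpolation=cv2.INTER_CUBIC);S=cv2.resize(b[y-4:y+h+4,x-4:x+w+4],None,fx=10,fy=10,interpolation=cv2.INTER_CUBIC)
    _,m,_,loc=cv2.minMaxLoc(cv2.matchTemplate(S,T,cv2.TM_CCOEFF_NORMED));return (loc[0]-40)/10,(loc[1]-40)/10,round(m,3)
for n,r in dict(clipFL=(249,229,11,10),clipFR=(258,202,10,9),motor=(190,203,22,26),bin=(155,255,45,38)).items(): print(n,shift(*r))
# predicted shift for 5 mm lift at clip (65 mm ahead of origin, 145 from hinge)
X=np.array([.627,.03,.035]);print("pred/5mm lip",proj(s,X+[0,0,.0045])-proj(s,X))
v=onz(s,180+0,0,0)
t=imaging.get_image("top");k=onz(t,129,274,.138);dv=k[:2]-[.5955,.2895];print("lamp az turned",-1.7323-np.arctan2(dv[1],dv[0])%(2*np.pi)+2*np.pi,np.abs(current_qvel()).max())
cv2.imwrite("pics/top6.png",t["color"][:,:,::-1])
E
```

```text
clipFL (-0.3, -1.2, 0.984)
clipFR (-0.1, -1.3, 0.898)
motor (0.0, 0.0, 0.998)
bin (0.0, 0.0, 0.997)
pred/5mm lip [-0.08005099 -1.12475205]
lamp az turned 1.423320168652241 0.001498506854090366
```

View pics/top6.png

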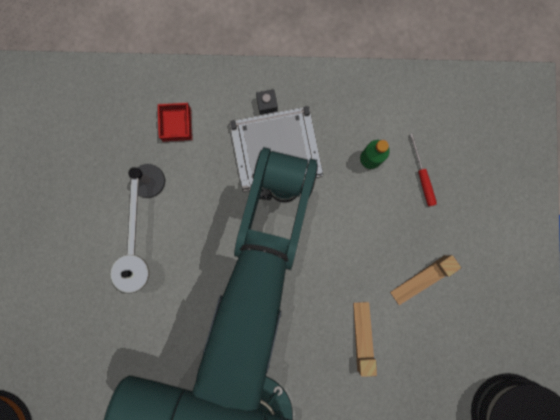

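The lift measures about 5.3 mm from the image shift, and about 5.2 mm from the wedge geometry. The lamp has turned 1.42 rad, the bystanders haven't moved and everything is at rest, so I'm handing in.

```bash
python3 - <<'E'
from h import *
order.hand_in(); print(current_time_s(),current_grip_width(),current_force().round(1))
E
```

```text
the job is handed in; nothing more can be done
the job is handed in; nothing more can be done
```

I swung the lamp arm out of the way and slid the smallest of the three wedges under the middle of the front bar. The job was handed in at about 23 s with the gripper still holding the wedge; handing in gave no verdict.

- **Lamp:** I led it round by its knob by about 1.42 rad, and the top image taken afterwards shows it staying there. This is the turn from its starting angle, which I took to be near 0.
- **Lift:** the side view shows the bar about 5.3 mm up, and the wedge position from first contact gives about 5.2 mm.
- **Wedge:** it was about 2 mm off the bed's middle line, held along the frame's measured direction. The grip stayed at 29.8 mm on the 30 mm block.
- **Clearance:** in the wrist picture the fingers were clear of the plate. The bottle, screwdriver and bin looked unmoved, and the joints were at rest.

**Differences from expected:**
- The push along the wedge was about 14 N, more than I expected from the plate's weight alone. The arm gave way by about 4.7 mm, so I advanced on the measured position.
- The tool also read about 16 N upward, probably from pressing the wedge lightly onto the bench.
- A force reading after hand-in was not available.

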